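# Show the notched slide over the light box

## Robot

A 6-joint arm with a two-finger parallel gripper is mounted at the origin on the work surface. World frame = base frame: x ahead of the robot, y to its left, z up, the work surface at z = 0. Lengths are in m, angles in degrees, forces in N, time in s.
With the tool pointing down it reaches from about 0.375 to 0.9 m from the base axis. Payload 3.1 kg.
Tool frame: the origin (TCP) lies between the finger pads; the fingertips stand 11 mm ahead of it and the grasp point (between the pads) lies 8 mm behind it; x points along the fingers, y is the direction in which the jaws open and shut, and the axes are right-handed (so a half turn about x gives the same grasp; the last joint's range is limited). The gripper opens to 87 mm and grips with 3 to 60 N. Pads are 19 mm wide; open, the fingers measure 117 mm over their backs; the gripper's body (75 mm by 190 mm) begins 51 mm behind the grasp point.
Start: joints at [60.361, 30.224, 82.088, -0, 67.689, -10.227], TCP at [0.208, 0.589, 0.234] pointing down, gripper open.
Joint ranges: [-176.69, 176.69], [-43.24, 126.21], [12.49, 139.97], [-82, 262], [0, 151.66], [-163.58, 163.58]. Speed limits (degrees/s): [159.86, 159.86, 180, 180, 180, 180].

## Interface

Orientations are given as a 3x3 rotation matrix whose columns are the frame's x, y, z axes.
In Python, from rig import bot gives the robot as it stands.
- The arm moves only by the shell command python3 -m inch 'ROWS' [OPENING]. ROWS is a JSON object of lists of equal length, an entry for each row: "dp": the shift along the tool's x, y, z in mm, a list of three; "yaw": the turn about the tool's x in degrees. In form: {"dp": [[tx, ty, tz], ...], "yaw": [yaw, ...]}. A call has 1 to 20 rows; each row shifts and turns the commanded pose from where the row before left it, along the tool's axes as they then stand; what a row does not reach is not made up. A row lasts 1/12 s, in which the tool goes at most 41.7 mm and 7.16 degrees, less where a joint would pass 70% of its speed; a pose out of reach is approached as far as the arm can. A call is refused whole if a number of a shift passes 41.7 or a number of a turn 7.16, either way. A call with a gripper value outside its range is refused whole. OPENING is the finger opening in mm, from 0 to 87, set as the call begins (- or left out, the last holds). The fingers move at their own pace and stop on an object; the grip force is fixed at half the most. Time passes only in rows, so rows that do not move let the fingers close. It gives the time, the measured TCP pose, the force and the opening at its end, in the units of the state.
- bot.read_state(): the state, without advancing time (a new reading comes with each control period).
- bot.capture(name): name is "side" or "top" or "wrist"; returns a dict with "color" (480x640x3 uint8, red, green, blue), "intrinsics" (3x3 intrinsics, pixels), "pose" (4x4, takes a point from camera to world coordinates). Camera axes: x right, y down, z forward; pixel columns grow to the right and rows downward; lengths in m; the calibration is good to about 2 mm. A picture is of the moment at which its call begins. There is no depth.
- bot.hand_in(): hands the job in, once; it reports no verdict.
The state is a dict: "time_s": time; "joint_positions": joint angles; "qvel": joint speeds; "tau": joint torques, N m; "position": TCP position; "tcp_rot": TCP orientation; "force": force on the tool from outside, world axes, zero at the start; "moment": the same for the moment, N m; "opening": opening from 0.0 (shut) to 1.0 (fully open).
Only numpy, scipy, OpenCV 4.12 (cv2) and the standard library are available. Lean on these libraries where they do the work, as an engineer would, in place of code of your own. Each camera call takes 0.05 s, during which the arm holds its last target.

## Task

First flip the light box's toggle switch on, pushing its lever fully over, away from the robot. Then pick up the thick glass slide that has a small notch cut out of one corner (not the similar slide without a notch), and hold it level, label up, centred about 5 cm above the lit window, with its frosted, notched end pointing towards the blue mark. Finish while still holding it there, steady and touching nothing but the gripper, and leave everything else on the bench where it is.

Things in the scene. Friction and masses are not known exactly. Their poses are not given: they have to be found in the camera images.
- viewer: White light box fixed to the bench, 160 mm (its x) by 180 mm (its y), top at 45 mm. Origin at its underside centre, on the bench; z up. It turns about z by up to 0.35 rad. Fixed to it is a magnifier lamp: a white head 170 mm across, centred 255 mm along the box's +y and 245 mm up, tilted to face the window, its edge no nearer sideways than 190 mm to the window centre; post at (20, 300) mm.
- window (a point): Centre of the cream lit window (85 mm along the box's x, 120 mm along its y) in the top of the light box, flush with the top, 45 mm above the bench.
- blue_mark (a point): Centre of the blue bar (85 x 12 mm, flat) on top of the light box at the +y end of the window, 75 mm from the window's centre. The slide's frosted end must point this way.
- switch (a joint): Angle of the toggle switch, 0 = off to 1.0 rad = fully on. Off, the lever leans 0.5 rad towards the light box's -x (its edge facing the robot); on, it leans 0.5 rad towards the box's +x. It swings in the upright plane along the box's x, 125 mm to the -y side of the window centre; friction holds it where it is left; about 1 N at the tip moves it. It starts between 0 and 0.2.
- switch_tip (a point): Centre of the red ball (26 mm across) at the tip of the toggle lever, a 10 mm thick steel rod; ball centre 70 mm from the pivot.
- switch_pivot (a point): Hinge axis of the toggle switch, 22 mm above the bench, on a grey block 70 mm (box x) by 50 mm (box y) by 25 mm high with a 35 mm high hub. Its axes are those of the light box.
- slide: The notched slide: pale blue-green thick glass plate, 76 mm (its x) by 34 mm (its y) by 6 mm, 40 g (mass varies). Origin at the centre of its underside; z up out of the label face; +x points to the frosted end. It starts label up, at any yaw, lying on a black stand, its underside 28 mm above the bench; its long edges overhang the stand's block by 8 mm each side, so fingers can go down beside them.
- frosted_end (a point): Centre of the white frosted label band (22 mm long, full width) on the slide's top face at its notched end, 27 mm from the slide's centre.
- notch (a point): The square notch, 8 x 8 mm, cut right through the slide's corner at its +x, +y end.
- plain_slide: The similar slide to be left alone: same size, colour and white band, but all four corners square. Lies on the other stand, same axes (+x to its white band).
- stand_a: Round black stand fixed to the bench: disc 100 mm across and 4 mm thick with a rubber block 44 mm (its x) by 18 mm (its y) in the middle, top at 28 mm. Carries the notched slide lengthwise. The two stands swap places from run to run.
- stand_b: The other, identical stand; carries the plain slide.
- vial_a: Small glass vial with a steel cap, 30 mm across, 55 mm high, loose; leave alone. Origin at its underside, like those below.
- vial_b: Small glass vial with a white cap, 30 mm across, 55 mm high, loose; leave alone.
- petri_dish: Closed flat round dish, 84 mm across, 15 mm high, loose; leave alone.
- beaker: Glass beaker, 64 mm across, 85 mm high, loose; leave alone.
- wash_bottle: Amber bottle with red cap, 56 mm across, 150 mm high, loose; leave alone.
- spatula: Slim steel lab spatula lying flat, 158 mm long, 14 mm wide, 6 mm thick, loose; leave alone.
Things that resemble listed ones, but are neither listed nor needed, are in the scene too. Leave any brown or red look-alike of the slide alone.

How it is judged (in metres and radians):
On the way, in this order (a step that is already met when the one before it is completed fails the run):
1. the light box is switched on while the notched slide still lies on its stand (value of joint switch above 0.8 rad and z of slide in the frame of stand_a below 0.035 m), for 0.1 s.
2. the notched slide is lifted clear of its stand, in the gripper (contact force between slide and the fingers above 1 N and z of slide in the frame of stand_a above 0.05 m and angle between slide's own z axis and vertical below 0.5 rad), for 0.1 s.
At the end, for the whole second after the job is handed in: Switch above 0.8 rad; notched slide gripped, still, level within 0.2 rad, label up, centre within 20 mm sideways of the window centre, underside 30-70 mm above it, long axis within 0.25 rad of the mark line, frosted end to the mark, not touching the box; bystanders moved under 30 mm (contact force between slide and the fingers above 1 N and value of joint switch above 0.8 rad and horizontal distance between slide and window below 0.02 m and z of slide in the frame of window between 0.03 and 0.07 m and angle between slide's own z axis and vertical below 0.2 rad and angle between the x axis of slide and the y axis of viewer, either way round below 0.25 rad and y of frosted_end in the frame of viewer above 0 m and contact force between slide and viewer below 0.05 N and linear speed of slide below 0.03 m/s and angular speed of slide below 0.3 rad/s and distance of each of plain_slide, vial_a, vial_b, petri_dish, beaker, wash_bottle, spatula from where it was at the start of the episode below 0.03 m); the arm keeps its last pose, push and grip.
It fails at once if a bystander is disturbed (moved more than 30 mm) (distance of any of plain_slide, vial_a, vial_b, petri_dish, beaker, wash_bottle, spatula from where it was at the start of the episode above 0.03 m).
It also fails if it takes over 51 s, if anything falls off the work surface, if the arm or the gripper's body presses on something with over 40 N, if the wrist force passes 120 N, or if a joint passes its speed limit or range.

## Working session

There is one attempt and no reset: what is moved stays moved. The work goes in short steps, Python scripts to look and compute and a shell command to move; the robot and the scene stay as the last step left them, time stands still between calls to the robot, and variables do not carry over. Pictures are saved under pics/ and viewed, and the job is handed in when it is done.

```bash
mkdir -p pics; cat > h.py <<'E'
import numpy as np, cv2, json
from rig import bot
def snap(n,f):
    c=bot.capture(n); cv2.imwrite('pics/'+f+'.png',c['color'][:,:,::-1])
    np.savez('pics/'+f+'.npz',K=c['intrinsics'],T=c['pose'],c=c['color']); return c
def px2w(f,u,v,z):
    d=np.load('pics/'+f+'.npz'); K,T=d['K'],d['T']
    r=T[:3,:3]@np.linalg.solve(K,[u,v,1.]); o=T[:3,3]
    return o+r*(z-o[2])/r[2]
def w2px(f,p):
    d=np.load('pics/'+f+'.npz'); K,T=d['K'],d['T']
    q=K@(T[:3,:3].T@(np.array(p)-T[:3,3])); return q[:2]/q[2]
E
python3 - <<'E'
from h import *
for n in ('side','top','wrist'):
    c=snap(n,n+'0'); print(n,c['pose'].round(3).tolist(),c['intrinsics'].round(0).tolist())
s=bot.read_state(); print(s['time_s'],s['position'],s['tcp_rot'],s['opening'])
E
```

```text
side [[0.94, -0.206, 0.273, 0.187], [-0.342, -0.561, 0.754, -1.031], [-0.002, -0.802, -0.598, 0.838], [0.0, 0.0, 0.0, 1.0]] [[580.0, 0.0, 316.0], [0.0, 580.0, 237.0], [0.0, 0.0, 1.0]]
top [[0.013, -0.994, 0.109, 0.427], [-1.0, -0.013, -0.0, -0.1], [0.002, -0.109, -0.994, 1.17], [0.0, 0.0, 0.0, 1.0]] [[537.0, 0.0, 321.0], [0.0, 537.0, 237.0], [0.0, 0.0, 1.0]]
wrist [[0.333, 0.916, 0.225, 0.145], [0.943, -0.323, -0.081, 0.612], [-0.001, 0.239, -0.971, 0.384], [0.0, 0.0, 0.0, 1.0]] [[350.0, 0.0, 319.0], [0.0, 350.0, 240.0], [0.0, 0.0, 1.0]]
0.15 [0.20742792 0.58901511 0.23278767] [[-7.95141027e-04  3.32343445e-01  9.43158100e-01]
 [-1.44419901e-03  9.43157033e-01 -3.32344287e-01]
 [-9.99998641e-01 -1.62636857e-03 -2.69972779e-04]] 1.0008254943898274
```

View pics/top0.png

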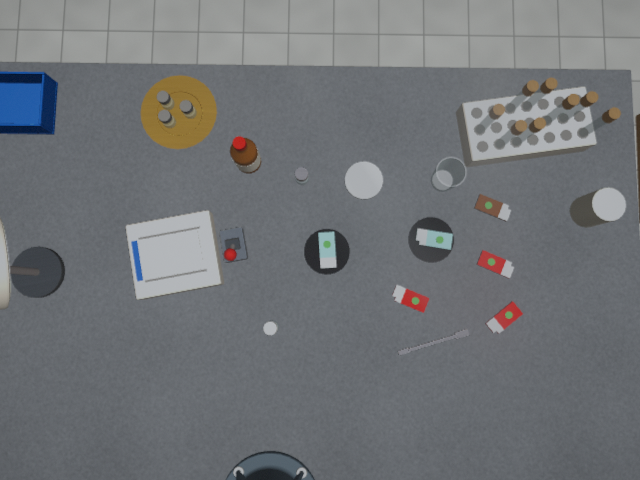

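View pics/side0.png

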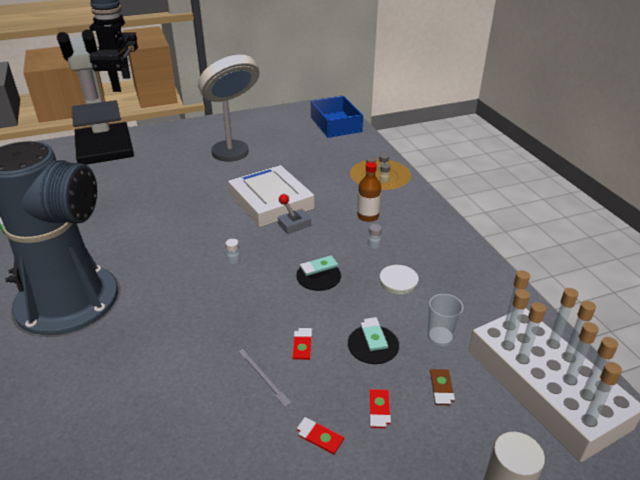

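View pics/wrist0.png

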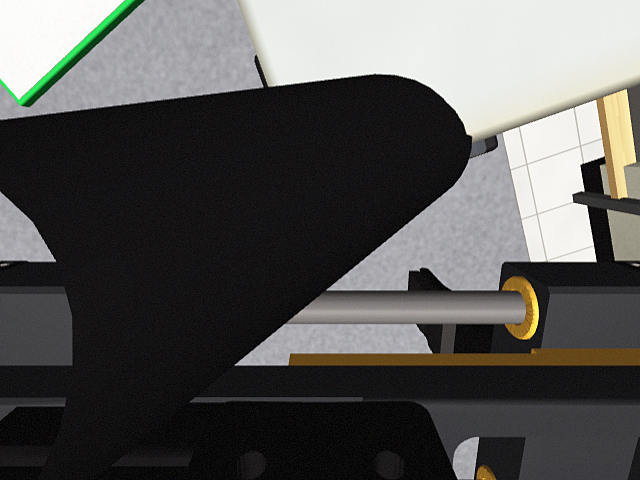

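```bash
python3 - <<'E'
from h import *
a=cv2.imread('pics/top0.png'); 
def crop(a,x,y,w,h,s): return cv2.resize(a[y:y+h,x:x+w],None,fx=s,fy=s,interpolation=cv2.INTER_CUBIC)
t=np.hstack([crop(a,297,220,60,60,6),crop(a,403,210,60,60,6)])
b=cv2.imread('pics/side0.png')
u=np.hstack([crop(b,290,235,60,40,6),crop(b,345,312,60,40,6)])
cv2.imwrite('pics/crop0.png',np.vstack([t,u]))
cv2.imwrite('pics/crop1.png',crop(a,115,200,150,110,5))
E
```

```text
(no output)
```

View pics/crop0.png

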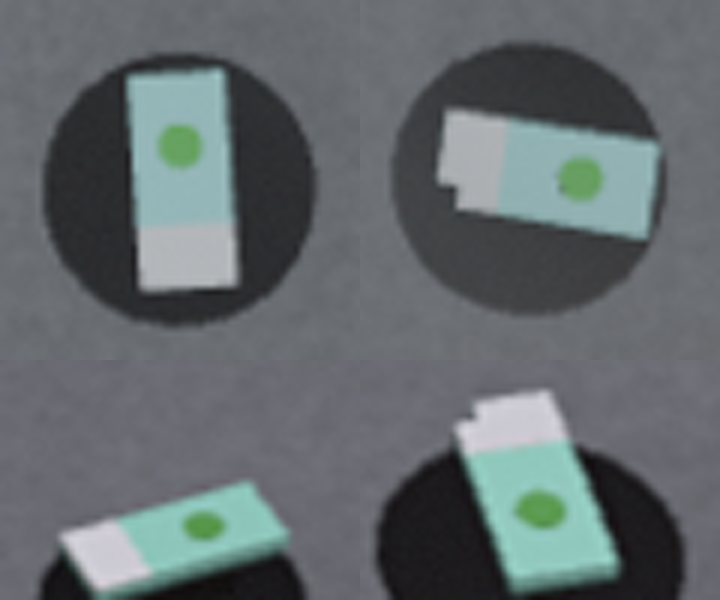

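View pics/crop1.png

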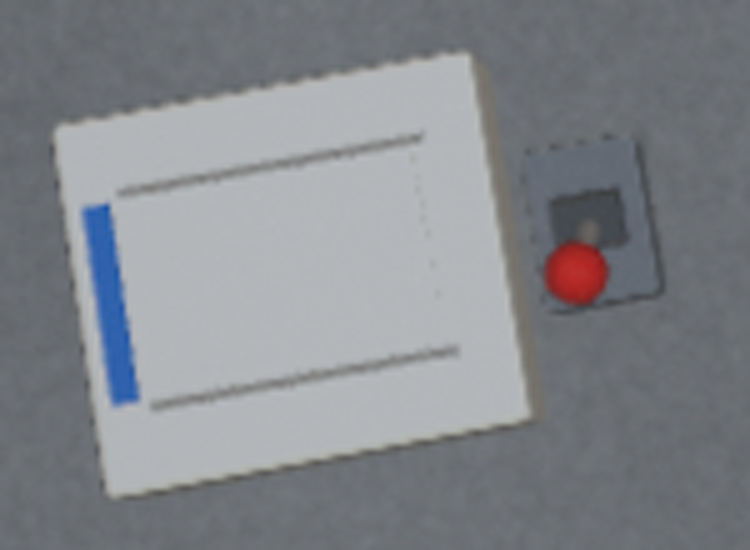

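```bash
python3 - <<'E'
from h import *
# box
C=np.array([px2w('top0',115+x/5-.4,200+y/5-.4,.045)[:2] for x,y in [(55,125),(470,52),(532,418),(107,497)]])
print('box c',C.mean(0).round(4))
yv=(C[0]+C[3]-C[1]-C[2])/2; xv=(C[0]+C[1]-C[2]-C[3])/2
print(np.linalg.norm(yv),np.linalg.norm(xv),'yaw from y',np.degrees(np.arctan2(-yv[0],yv[1])),'from x',np.degrees(np.arctan2(xv[1],xv[0])))
bl=[px2w('top0',115+x/5-.4,200+y/5-.4,.045)[:2] for x,y in [(111,304)]]; print('blue',bl)
# slide mask
for f,z in(('top0',.034),('side0',.034)):
    c=np.load('pics/'+f+'.npz')['c']; 
    x0,y0,x1,y1=(403,210,463,270) if f=='top0' else (345,305,405,355)
    r=c[y0:y1,x0:x1].astype(int)
    m=((r.sum(2)>330)).astype(np.uint8)
    w=(r.min(2)>100)&(abs(r[:,:,0]-r[:,:,1])>15)
    n,l,st,ce=cv2.connectedComponentsWithStats(m); print(st.tolist()[:6],ce[:6].round(1).tolist())
S=[px2w('top0',403+(x-360)/6-.4,210+y/6-.4,.034)[:2] for x,y in [(660,143),(645,240),(445,107)]]
S=np.array(S); c=(S[1]+S[2])/2; ax=S[2]-S[0]; print('slide c',c,'ax',np.linalg.norm(ax),'yaw',np.degrees(np.arctan2(ax[1],ax[0])),np.linalg.norm(S[0]-S[1]))
# side
S=np.array([px2w('side0',345+x/6-.4,312+(y-360)/6-.4,.034)[:2] for x,y in [(515-360,582),(618-360,566),(552-360,392)]])
print('side c',(S[0]+S[2])/2, S.round(3).tolist())
# stand disc centers at z=.004
for u,v in[((530-360)/6+403-.4,180/6+210-.4),(180/6+297-.4,188/6+220-.4)]: print('stand',px2w('top0',u,v,.004))
yaw=0
for z in (.08,.084): print('ball top',px2w('top0',115+576/5-.4,200+273/5-.4,z),'side',px2w('side0',284,199,z))
for n,u,v,z in [('steelvial',301,174,.055),('whitevial',270,328,.055),('beaker',451,172,.085),('bottle',240,144,.15),('petri',364,180,.015),('sp1',401,352,.003),('sp2',468,333,.003),('lamp post base',37,272,0.02),('red1',411,299,.006)]: print(n,px2w('top0',u,v,z).round(3))
E
```

```text
box c [0.5105 0.2098]
0.17806247124727545 0.1578062611347605 yaw from y 11.074053696163471 from x 11.151804951009863
blue [array([0.49586198, 0.28464397])]
[[0, 0, 60, 60, 1879], [0, 0, 41, 60, 696], [17, 0, 9, 9, 40], [27, 0, 8, 6, 23], [36, 0, 6, 6, 16], [44, 0, 7, 4, 16]] [[32.1, 28.7], [9.2, 35.0], [20.8, 3.4], [30.3, 2.3], [38.9, 1.6], [46.9, 1.4]]
[[0, 0, 60, 50, 1747], [15, 0, 4, 4, 12], [20, 0, 3, 2, 5], [0, 0, 60, 45, 1192], [0, 2, 3, 2, 5], [47, 12, 1, 1, 1]] [[29.1, 28.3], [16.9, 1.3], [21.2, 0.4], [30.3, 19.0], [0.8, 2.6], [47.0, 12.0]]
slide c [ 0.55125671 -0.3396705 ] ax 0.07715205358195099 yaw 81.13407964406252 0.03509839886308051
side c [ 0.55317301 -0.33984987] [[0.531, -0.375], [0.563, -0.38], [0.576, -0.304]]
stand [ 0.55204067 -0.34061026  0.004     ]
stand [ 0.524298   -0.11319431  0.004     ]
ball top [0.5087532  0.08439139 0.08      ] side [0.5131348  0.09359633 0.08      ]
ball top [0.50845268 0.08371633 0.084     ] side [0.51141173 0.08765972 0.084     ]
steelvial [ 0.683 -0.057  0.055]
whitevial [0.36  0.002 0.055]
beaker [ 0.684 -0.367  0.085]
bottle [0.719 0.059 0.15 ]
petri [ 0.68  -0.193  0.015]
sp1 [ 0.31  -0.275  0.003]
sp2 [ 0.352 -0.418  0.003]
lamp post base [0.47  0.505 0.02 ]
red1 [ 0.423 -0.296  0.006]
```

The slide candidates in the top view are (327,250), with four square corners, and (434,240), whose lower-left corner at the white end is cut out. The crop confirms the second is the notched slide, at about (0.551, -0.340) with yaw 81°. The blue/white box is centred at (0.5105, 0.210) with yaw 11.1°. The red ball at top (230,254) is close to the off position.

First I turn the tool to the box axes with the gripper closed.

```bash
cat >> h.py <<'E'
def to(x,y,z):
    s=bot.read_state(); R=np.array(s['tcp_rot']); d=np.array([x,y,z])-s['position']
    print('t',round(s['time_s'],2),'pos',np.round(s['position'],4),'tooly deg',round(np.degrees(np.arctan2(R[1,1],R[0,1])),2),'tilt',R[2].round(4),'F',np.round(s['force'],1),'open',round(s['opening'],3),'-> dp mm',(R.T@d*1000).round(1))
E
python3 -m inch '{"dp":[[0,0,0],[0,0,0],[0,0,0],[0,0,0],[0,0,0],[0,0,0]],"yaw":[-6.1,-6.1,-6.1,-6.1,-6.1,0]}' 0
python3 -c "
from h import *
to(.25,.35,.2);to(.459,.074,.15);to(.459,.074,.086)"
```

```text
time_s: 0.65
position: [0.2108, 0.5926, 0.2344]
tcp_rot: [[0.006, -0.194, 0.981], [0.008, 0.981, 0.193], [-1.0, 0.007, 0.007]]
force: [5.4, 5.8, -0.1]
opening: 0.632
t 0.65 pos [0.2108 0.5926 0.2344] tooly deg 101.16 tilt [-1.      0.0065  0.0072] F [ 5.4  5.8 -0.1] open 0.632 -> dp mm [  32.8 -245.8   -8.7]
t 0.65 pos [0.2108 0.5926 0.2344] tooly deg 101.16 tilt [-1.      0.0065  0.0072] F [ 5.4  5.8 -0.1] open 0.632 -> dp mm [  81.9 -557.3  142.5]
t 0.65 pos [0.2108 0.5926 0.2344] tooly deg 101.16 tilt [-1.      0.0065  0.0072] F [ 5.4  5.8 -0.1] open 0.632 -> dp mm [ 145.8 -557.8  142.1]
```

```bash

python3 -m inch '{"dp":[[4,-30,0],[4,-30,0],[4,-30,0],[4,-30,0],[4,-30,0],[4,-30,0],[4,-30,0],[4,-30,0],[6,-31,15],[6,-31,15],[6,-31,15],[6,-31,15],[6,-31,15],[6,-31,15],[6,-31,15],[6,-31,15],[0,-31,15],[0,0,0],[0,0,0]],"yaw":[0,0,0,0,0,0,0,0,0,0,0,0,0,0,0,0,0,0,0]}'
python3 -c "
from h import *
to(.459,.074,.15);to(.459,.074,.086)"
```

```text
time_s: 2.23
position: [0.4413, 0.1046, 0.1534]
tcp_rot: [[0.0, -0.188, 0.982], [0.0, 0.982, 0.188], [-1.0, -0.0, 0.0]]
force: [-0.7, 0.7, 0.5]
opening: 0.006
t 2.23 pos [0.4413 0.1046 0.1534] tooly deg 100.86 tilt [-1.e+00 -0.e+00  4.e-04] F [-0.7  0.7  0.5] open 0.006 -> dp mm [  3.4 -33.4  11.6]
t 2.23 pos [0.4413 0.1046 0.1534] tooly deg 100.86 tilt [-1.e+00 -0.e+00  4.e-04] F [-0.7  0.7  0.5] open 0.006 -> dp mm [ 67.4 -33.4  11.6]
```

```bash

python3 -m inch '{"dp":[[0,-17,4],[0,-16,4],[16,0,4],[17,0,0],[17,0,0],[17,0,0],[0,0,0],[0,0,0]],"yaw":[0,0,0,0,0,0,0,0]}'
python3 - <<'E'
from h import *
to(.459,.074,.086); snap('top','top1'); snap('side','side1')
a=cv2.imread('pics/top1.png')[180:320,150:310]; b=cv2.imread('pics/side1.png')[130:270,200:360]
cv2.imwrite('pics/c2.png',cv2.resize(np.hstack([a,b]),None,fx=2.5,fy=2.5))
E
```

```text
time_s: 2.9
position: [0.4565, 0.0771, 0.0862]
tcp_rot: [[-0.003, -0.194, 0.981], [0.0, 0.981, 0.194], [-1.0, 0.001, -0.003]]
force: [0.1, -0.5, -0.0]
opening: 0.002
t 2.9 pos [0.4565 0.0771 0.0862] tooly deg 101.17 tilt [-1.      0.001  -0.0031] F [ 0.1 -0.5 -0. ] open 0.002 -> dp mm [ 0.1 -3.5  1.9]
```

View pics/c2.png

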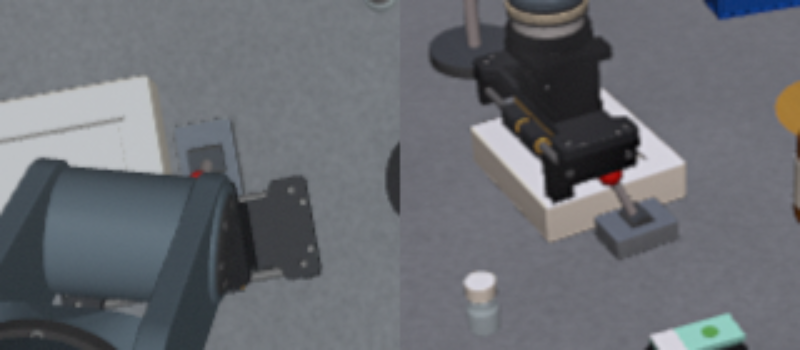

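```bash

python3 -m inch '{"dp":[[0,-4,10],[0,0,10],[0,0,10],[0,0,10],[0,0,10],[0,0,10],[0,0,10],[0,0,8],[0,0,6],[0,0,0],[0,0,0]],"yaw":[0,0,0,0,0,0,0,0,0,0,0]}'
python3 - <<'E'
from h import *
to(.5454,.0892,.086); snap('top','top2'); snap('side','side2')
a=cv2.imread('pics/top2.png')[180:320,150:310]; b=cv2.imread('pics/side2.png')[130:270,200:360]
cv2.imwrite('pics/c3.png',cv2.resize(np.hstack([a,b]),None,fx=2.5,fy=2.5))
E
```

```text
time_s: 3.92
position: [0.5418, 0.0883, 0.0866]
tcp_rot: [[0.001, -0.192, 0.981], [-0.0, 0.981, 0.192], [-1.0, -0.0, 0.001]]
force: [0.9, -0.3, -0.4]
opening: 0.005
t 3.92 pos [0.5418 0.0883 0.0866] tooly deg 101.1 tilt [-1.e+00 -3.e-04  8.e-04] F [ 0.9 -0.3 -0.4] open 0.005 -> dp mm [0.6 0.2 3.7]
```

View pics/c3.png

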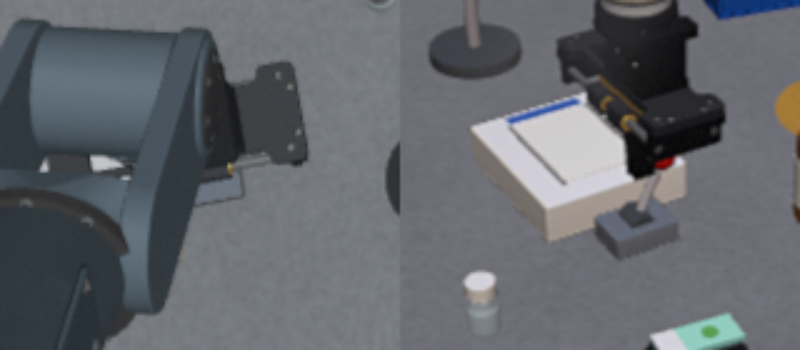

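```bash

python3 -m inch '{"dp":[[0,0,3],[0,0,3],[0,0,0],[0,0,0]],"yaw":[0,0,0,0]}'
python3 -c "
from h import *
to(.5454,.0892,.086)"
```

```text
time_s: 4.35
position: [0.5466, 0.0894, 0.0864]
tcp_rot: [[-0.001, -0.192, 0.981], [0.0, 0.981, 0.192], [-1.0, 0.0, -0.001]]
force: [-1.6, -0.4, 0.8]
opening: 0.002
t 4.35 pos [0.5466 0.0894 0.0864] tooly deg 101.09 tilt [-1.0e+00  3.0e-04 -1.4e-03] F [-1.6 -0.4  0.8] open 0.002 -> dp mm [ 0.4 -0.  -1.2]
```

```bash

python3 -m inch '{"dp":[[0,0,3],[0,0,0],[0,0,0]],"yaw":[0,0,0]}'
python3 -m inch '{"dp":[[0,0,-10],[0,0,-15],[0,0,-15],[-20,0,-10],[-25,0,0],[-25,0,0],[-25,0,0],[-25,0,0],[0,0,0]],"yaw":[0,0,0,0,0,0,0,0,0]}' 87
python3 - <<'E'
from h import *
to(.551,-.34,.2); snap('side','side3')
b=cv2.imread('pics/side3.png')[130:270,200:360]
cv2.imwrite('pics/c4.png',cv2.resize(b,None,fx=4,fy=4))
E
```

```text
time_s: 4.6
position: [0.547, 0.0898, 0.0861]
tcp_rot: [[-0.007, -0.193, 0.981], [-0.001, 0.981, 0.193], [-1.0, 0.001, -0.007]]
force: [-5.5, -1.4, 3.0]
opening: 0.005
time_s: 5.35
position: [0.5053, 0.0803, 0.2116]
tcp_rot: [[0.013, -0.192, 0.981], [-0.001, 0.981, 0.192], [-1.0, -0.003, 0.012]]
force: [0.6, 0.6, 0.0]
opening: 0.6
t 5.35 pos [0.5053 0.0803 0.2116] tooly deg 101.09 tilt [-0.9999 -0.0031  0.0123] F [0.6 0.6 0. ] open 0.6 -> dp mm [  12.4 -421.2  -36.1]
```

View pics/c4.png

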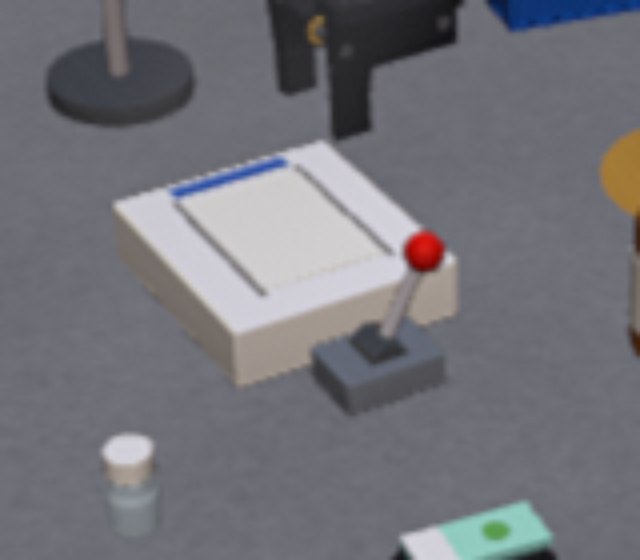

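The side view shows the lever (ball at crop (425,250)) leaning away from the robot against its stop, where the push met 5.5 N. Next I move over the notched slide and turn.

```bash

python3 -m inch '{"dp":[[0,-30,-2],[0,-30,-2],[0,-30,-3],[0,-30,-2],[0,-30,-3],[0,-30,-2],[0,-30,-3],[0,-30,-2],[0,-30,-3],[0,-30,-3],[0,-30,-3],[0,-30,-3],[0,-30,-3],[0,-30,-2],[0,0,0]],"yaw":[0,0,0,0,0,0,0,0,0,0,0,0,0,0,0]}' 87
python3 -m inch '{"dp":[[0,0,0],[0,0,0],[0,0,0],[0,0,0],[0,0,0],[0,0,0],[0,0,0],[0,0,0],[0,0,0],[0,0,0],[0,0,0],[0,0,0],[0,0,0],[0,0,0],[0,0,0],[0,0,0],[0,0,0],[0,0,0]],"yaw":[6.9,6.9,6.9,6.9,6.9,6.9,6.9,6.9,6.9,6.9,6.9,6.9,6.9,6.9,6.9,6.5,0,0]}'
python3 - <<'E'
from h import *
to(.5515,-.34,.2); snap('wrist','w4'); snap('top','top4');snap('side','side4')
E
```

```text
time_s: 6.65
position: [0.5472, -0.3454, 0.2052]
tcp_rot: [[0.002, -0.188, 0.982], [-0.005, 0.982, 0.188], [-1.0, -0.005, 0.001]]
force: [0.5, -0.7, 0.2]
opening: 1.004
time_s: 8.15
position: [0.5463, -0.3381, 0.2055]
tcp_rot: [[-0.001, 0.988, -0.152], [0.001, -0.152, -0.988], [-1.0, -0.001, -0.001]]
force: [0.7, -0.3, 0.5]
opening: 0.999
t 8.15 pos [ 0.5463 -0.3381  0.2055] tooly deg -8.73 tilt [-1.0e+00 -1.3e-03 -9.0e-04] F [ 0.7 -0.3  0.5] open 0.999 -> dp mm [5.5 5.5 1.1]
```

View pics/w4.png

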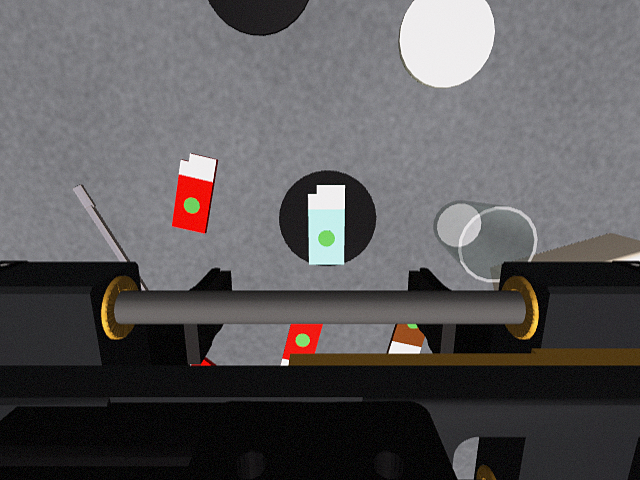

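View pics/side4.png

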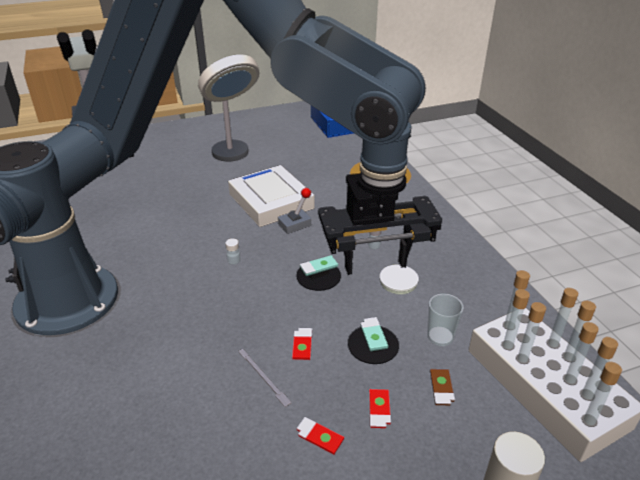

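Wrist view: the notched slide is at (326,225), with the notch at its upper left (312,190). The beaker is at (487,240), to the right of the jaws.

```bash
python3 - <<'E'
from h import *
P=[px2w('w4',u,v,.034)[:2] for u,v in [(309,265),(344.5,264.5),(345,185),(308,206)]]
P=np.array(P);print(P.round(4).tolist(),'c',((P[0]+P[2])/2).round(4),'yaw',np.degrees(np.arctan2(*(P[2]-P[1])[::-1])))
print('beaker rim',px2w('w4',498,244,.085),'base',px2w('w4',459,225,.0), [np.round(px2w('w4',u,244,.085),3) for u in (459,537)])
d=np.load('pics/w4.npz')['c'][175:275,270:380].copy()
cv2.imwrite('pics/c5.png',cv2.resize(d[:,:,::-1],None,fx=6,fy=6,interpolation=cv2.INTER_CUBIC))
to(.5515,-.34,.2)
E
```

```text
[[0.5292, -0.3747], [0.5632, -0.3794], [0.574, -0.3038], [0.5374, -0.3178]] c [ 0.5516 -0.3392] yaw 81.888240147989
beaker rim [ 0.68617355 -0.36416857  0.085     ] base [ 0.68755611 -0.36593183  0.        ] [array([ 0.655, -0.359,  0.085]), array([ 0.717, -0.369,  0.085])]
t 8.3 pos [ 0.5464 -0.3384  0.2061] tooly deg -8.8 tilt [-1.e+00 -5.e-04 -3.e-04] F [-0.1  0.2 -0.1] open 0.997 -> dp mm [6.1 5.3 0.8]
```

View pics/c5.png

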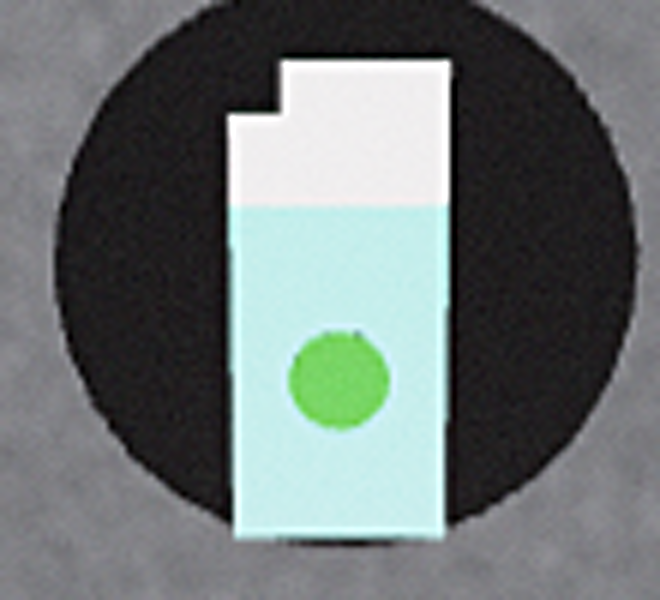

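```bash

python3 -m inch '{"dp":[[0,5,1],[20,0,0],[20,0,0],[20,0,0],[20,0,0],[20,0,0],[20,0,0],[0,0,0],[0,0,0]],"yaw":[0,0,0,0,0,0,0,0,0]}' 75
python3 -c "
from h import *
to(.5518,-.3395,.027)"
```

```text
time_s: 9.05
position: [0.551, -0.3401, 0.0855]
tcp_rot: [[-0.002, 0.988, -0.154], [0.002, -0.154, -0.988], [-1.0, -0.002, -0.001]]
force: [0.8, -0.3, -0.2]
opening: 0.862
t 9.05 pos [ 0.551  -0.3401  0.0855] tooly deg -8.88 tilt [-1.     -0.002  -0.0013] F [ 0.8 -0.3 -0.2] open 0.862 -> dp mm [58.5  0.8 -0.7]
```

```bash

python3 -m inch '{"dp":[[14,0.8,-0.7],[14,0,0],[14,0,0],[10,0,0],[6,0,0],[0,0,0],[0,0,0]],"yaw":[0,0,0,0,0,0,0]}'
python3 - <<'E'
from h import *
to(.5518,-.3395,.027); snap('side','side5')
b=cv2.imread('pics/side5.png')[250:410,290:490]
cv2.imwrite('pics/c6.png',cv2.resize(b,None,fx=3.5,fy=3.5))
E
```

```text
time_s: 9.63
position: [0.5522, -0.3399, 0.0283]
tcp_rot: [[-0.0, 0.988, -0.155], [0.0, -0.155, -0.988], [-1.0, -0.0, -0.0]]
force: [0.3, -0.4, -0.5]
opening: 0.864
t 9.63 pos [ 0.5522 -0.3399  0.0283] tooly deg -8.91 tilt [-1.e+00 -2.e-04 -1.e-04] F [ 0.3 -0.4 -0.5] open 0.864 -> dp mm [ 1.3 -0.5 -0.3]
```

View pics/c6.png

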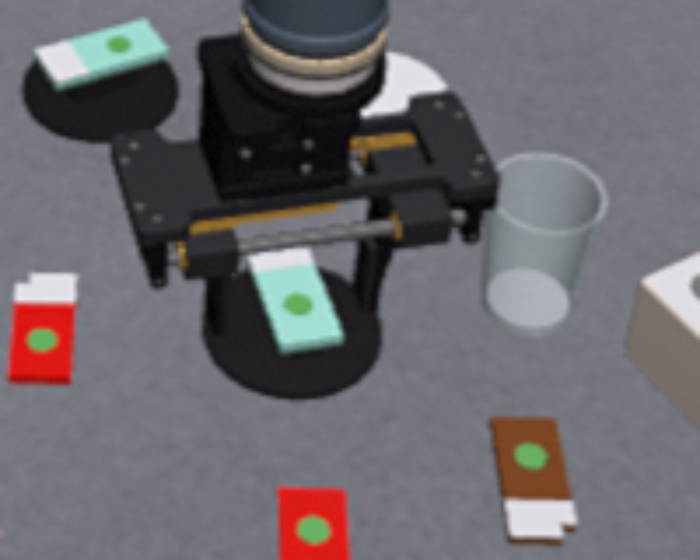

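The jaws straddle the slide at crop (297,303) and clear the beaker. I drop 2 mm more and close.

```bash

python3 -m inch '{"dp":[[2,0,0],[0,0,0],[0,0,0],[0,0,0],[0,0,0],[0,0,0],[0,0,0],[0,0,0],[0,0,0],[0,0,0],[0,0,0],[0,0,0],[0,0,0],[0,0,0]],"yaw":[0,0,0,0,0,0,0,0,0,0,0,0,0,0]}' 0
python3 -m inch '{"dp":[[-5,0,0],[-10,0,0],[-15,0,0],[-20,0,0],[-20,0,0],[-20,0,0],[-20,0,0],[-20,0,0],[0,0,0],[0,0,0]],"yaw":[0,0,0,0,0,0,0,0,0,0]}'
python3 - <<'E'
from h import *
to(.5105,.21,.16); snap('side','side6'); snap('wrist','w6')
b=cv2.imread('pics/side6.png')[200:400,250:500]
w=cv2.imread('pics/w6.png')[200:350,200:450]
cv2.imwrite('pics/c7.png',np.vstack([cv2.resize(b,(500,400)),cv2.resize(w,(500,300))])[:600*2])
cv2.imwrite('pics/c7.png',np.hstack([cv2.resize(b,(400,320)),cv2.resize(w,(400,320))]))
E
```

```text
time_s: 10.85
position: [0.5522, -0.3399, 0.0266]
tcp_rot: [[0.0, 0.988, -0.155], [-0.0, -0.155, -0.988], [-1.0, 0.0, 0.0]]
force: [-0.7, 0.5, 1.4]
opening: 0.383
time_s: 11.68
position: [0.5529, -0.3405, 0.1585]
tcp_rot: [[0.003, 0.988, -0.155], [-0.003, -0.155, -0.988], [-1.0, 0.003, 0.002]]
force: [0.2, 0.4, -0.3]
opening: 0.384
t 11.68 pos [ 0.5529 -0.3405  0.1585] tooly deg -8.91 tilt [-1.      0.0032  0.0021] F [ 0.2  0.4 -0.3] open 0.384 -> dp mm [  -3.  -127.1 -537.3]
```

View pics/c7.png

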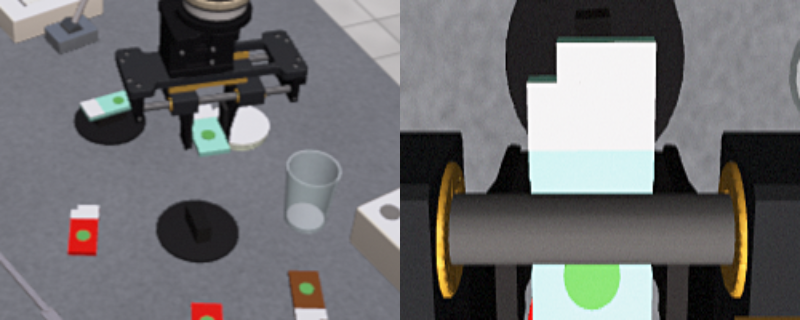

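The slide is lifted with the notched end ahead, level, opening 33.4 mm, and its stand is empty. I carry it to the window and turn it.

```bash

python3 -m inch '{"dp":[[-1,-4,-15],[-1,-6,-25],[-1,-7,-30],[-1,-7,-30],[-1,-7,-30],[-1,-7,-30],[0,-7,-30],[0,-7,-30],[0,-7,-30],[0,-7,-30],[0,-7,-30],[0,-7,-30],[0,-7,-30],[0,-7,-30],[0,-7,-30],[0,-7,-30],[0,-7,-30],[0,-7,-30],[0,-4,-17],[0,0,0]],"yaw":[0,0,0,0,0,0,0,0,0,0,0,0,0,0,0,0,0,0,0,0]}'
python3 -m inch '{"dp":[[0,0,0],[0,0,0],[0,0,0],[0,0,0],[0,0,0],[0,0,0]],"yaw":[-5,-5,-5,-5,0,0]}'
python3 - <<'E'
from h import *
to(.5105,.21,.094); snap('side','side7'); snap('wrist','w7'); snap('top','top7')
E
```

```text
time_s: 13.45
position: [0.5084, 0.214, 0.1614]
tcp_rot: [[-0.003, 0.989, -0.15], [0.001, -0.15, -0.989], [-1.0, -0.003, -0.0]]
force: [-1.0, 0.2, -0.7]
opening: 0.387
time_s: 13.95
position: [0.5099, 0.2097, 0.1618]
tcp_rot: [[-0.002, 0.982, 0.19], [-0.0, 0.19, -0.982], [-1.0, -0.002, 0.0]]
force: [-0.5, -0.1, -1.2]
opening: 0.387
t 13.95 pos [0.5099 0.2097 0.1618] tooly deg 10.94 tilt [-1.0e+00 -2.2e-03  1.0e-04] F [-0.5 -0.1 -1.2] open 0.387 -> dp mm [67.8  0.8 -0.2]
```

View pics/w7.png

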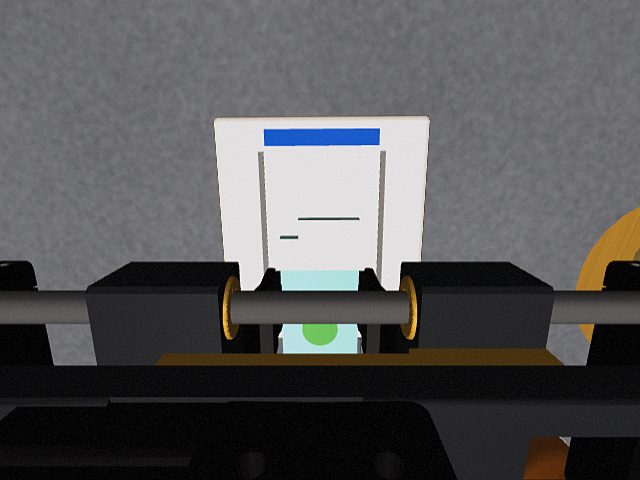

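View pics/side7.png

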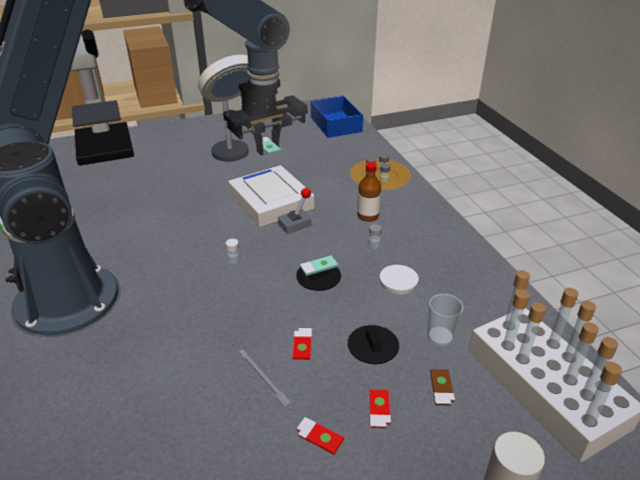

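The slide is aligned above the window, with the frosted end towards the blue bar (wrist (321,137)). The side view shows the switch still on. I lower it.

```bash

python3 -m inch '{"dp":[[10,0.6,0],[15,0,0],[15,0,0],[13,0,0],[9,0,0],[5,0,0],[0,0,0],[0,0,0],[0,0,0],[0,0,0]],"yaw":[0,0,0,0,0,0,0,0,0,0]}'
python3 - <<'E'
from h import *
to(.5105,.21,.094); snap('side','side8'); snap('wrist','w8'); snap('top','top8')
ex=np.array([np.cos(.194),np.sin(.194),0]);ey=np.array([-ex[1],ex[0],0])
c=np.array([.5105,.21,.101])
pr=[w2px('side8',c+a*ex*.017+b*ey*.038).round(1).tolist() for a,b in((1,1),(1,-1),(-1,-1),(-1,1))]; print(pr)
b=cv2.imread('pics/side8.png'); 
b=cv2.resize(b[90:250,180:380],None,fx=4,fy=4,interpolation=cv2.INTER_CUBIC)
w=[w2px('side8',[*(c[:2]),.045])]
for p in pr+w: cv2.circle(b,(int((p[0]-180)*4+2),int((p[1]-90)*4+2)),3,(255,0,255),-1)
cv2.imwrite('pics/c9.png',b[:600])
E
```

```text
time_s: 14.93
position: [0.5121, 0.2104, 0.0963]
tcp_rot: [[0.002, 0.981, 0.192], [0.0, 0.192, -0.981], [-1.0, 0.002, 0.0]]
force: [-0.3, -0.4, -1.0]
opening: 0.388
t 14.93 pos [0.5121 0.2104 0.0963] tooly deg 11.09 tilt [-1.      0.0017  0.    ] F [-0.3 -0.4 -1. ] open 0.388 -> dp mm [ 2.3 -1.6  0.1]
[[267.9, 160.5], [282.0, 173.4], [269.8, 177.0], [256.1, 163.9]]
```

View pics/c9.png

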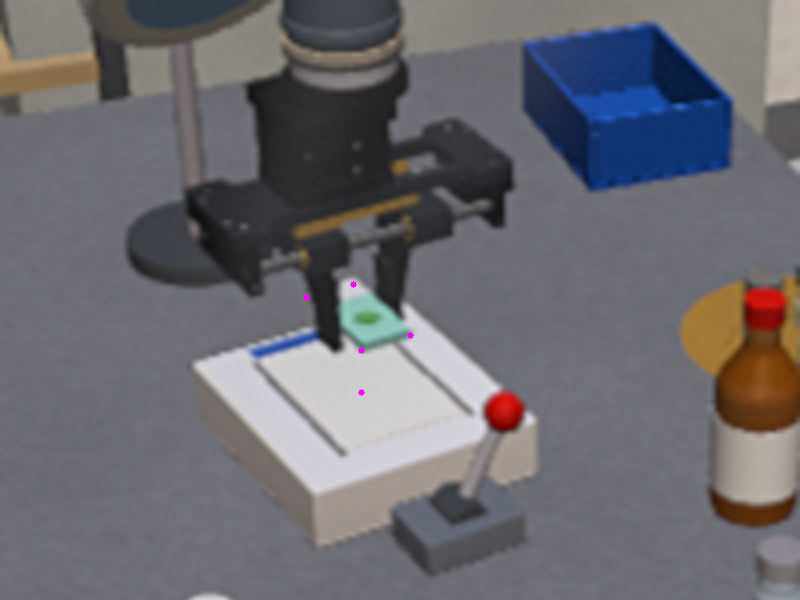

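View pics/w8.png

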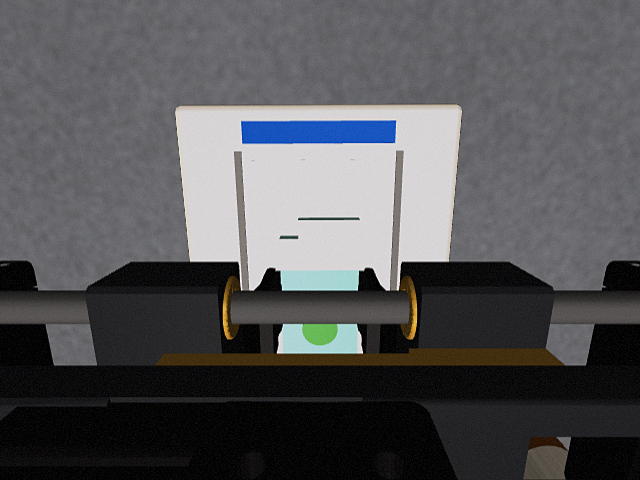

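View pics/top8.png

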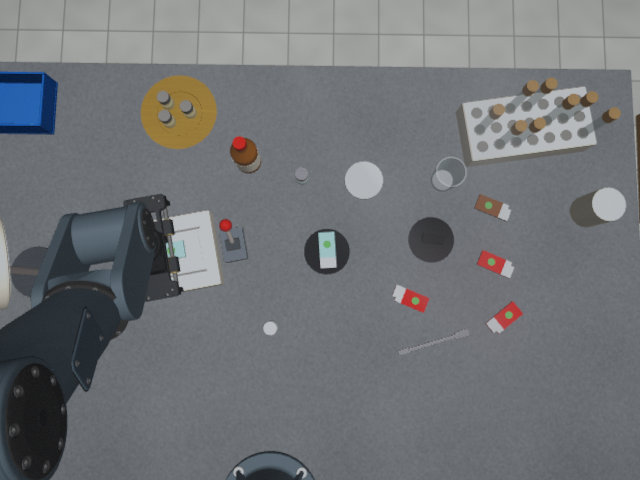

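The slide lies on the predicted corners, within about 2 px (side crop near edge (412,330) and (368,345)). The bystanders are unmoved and the lever is on. I make a small final trim, let it settle and hand in.

```bash

python3 -m inch '{"dp":[[2,-1,0],[0,0,0],[0,0,0],[0,0,0],[0,0,0],[0,0,0],[0,0,0],[0,0,0],[0,0,0],[0,0,0]],"yaw":[0,0,0,0,0,0,0,0,0,0]}'
python3 - <<'E'
from h import *
to(.5105,.21,.094); snap('top','top9')
ex=np.array([np.cos(.194),np.sin(.194),0]);ey=np.array([-ex[1],ex[0],0]);c=np.array([.5105,.21,.1])
a=cv2.imread('pics/top9.png')
print('pred -y end px',[w2px('top9',c-.038*ey+s*.017*ex).round(1).tolist() for s in(1,-1)])
cv2.imwrite('pics/c10.png',cv2.resize(a[200:300,140:260],None,fx=6,fy=6,interpolation=cv2.INTER_CUBIC))
A=np.load('pics/top0.npz')['c'].astype(int);d=(abs(A-np.load('pics/top9.npz')['c']).max(2)>60).astype(np.uint8)
n,l,s,ce=cv2.connectedComponentsWithStats(d); print([x.tolist() for x in s[1:] if x[4]>15])
E
```

```text
time_s: 15.92
position: [0.5105, 0.2101, 0.0935]
tcp_rot: [[0.0, 0.981, 0.192], [-0.0, 0.192, -0.981], [-1.0, -0.0, 0.0]]
force: [-0.6, 1.3, -0.5]
opening: 0.385
t 15.92 pos [0.5105 0.2101 0.0935] tooly deg 11.09 tilt [-1. -0.  0.] F [-0.6  1.3 -0.5] open 0.385 -> dp mm [-0.5 -0.   0. ]
pred -y end px [[182.8, 240.0], [185.4, 256.7]]
[[124, 197, 60, 122, 4051], [59, 215, 31, 60, 488], [220, 219, 12, 12, 110], [416, 228, 37, 22, 578], [224, 249, 12, 12, 115], [0, 281, 128, 197, 12202]]
```

View pics/c10.png

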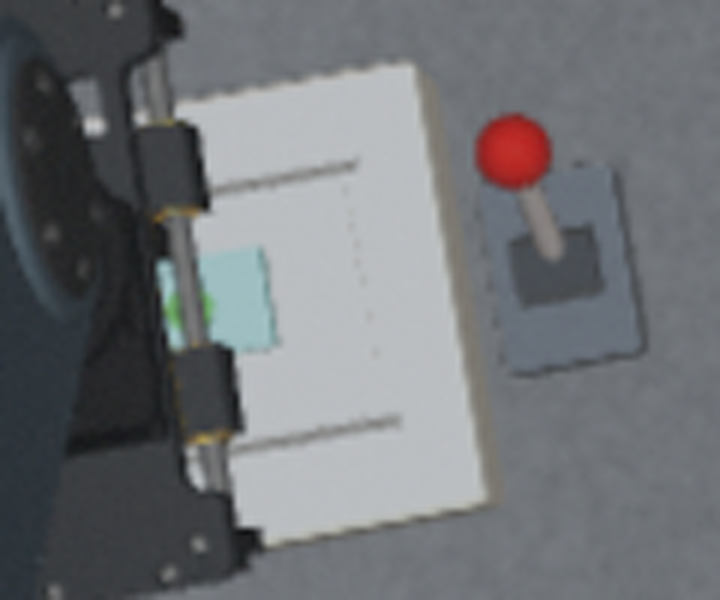

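```bash
python3 -c "
from rig import bot
print(bot.hand_in())"
```

```text
the job is handed in; nothing more can be done
None
```

I pushed the toggle lever fully over until it met its stop, at about 5.5 N. I then picked up the notched slide, carried it over the window and handed in at about 16 s of the 51 s allowed, still holding it.

The last checks before handing in showed:
- **Position:** the tool was at (0.5105, 0.2101), within 1 mm of the window centre I measured. In the top view the visible end of the slide was about 1 pixel (2 mm) from where I predicted.
- **Height and tilt:** the tool was level to the three decimals shown. I estimate the slide's underside is about 5 cm above the window, from the grasp height; I did not measure this directly.
- **Direction:** the frosted, notched end points to the blue mark, with the slide in line with the box (tool yaw 11.1°, same as the box).
- **Grip:** the jaws were steady at about 33.5 mm, matching the 34 mm slide.
- **Everything else:** comparing the first and last top views, only the arm, the slide and the switch lever had changed. The area under the arm could not be seen in that view.

No check failed, though `hand_in` itself gives no verdict.

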